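# Lock the hitch shaft with its linch pin

## Task

Lock the hitch: take the linch pin out of its wooden block, feel for the cross hole in the shaft and push the pin down through it until its shoulder sits fully home, with the loop facing the free end of the shaft. Then swing the sprung loop down over the shaft end until it has snapped home underneath against the pin. Go gently: never press the pin or its loop against the hitch with more than 50 N, and leave the other things on the board where they are.

Things in the scene. Friction and masses are not known exactly. Their poses are not given: they have to be found in the camera images.
- hitch: Blue clevis bracket bolted to the board (fixed): base plate 76x84x8 mm, two upright lugs 97 mm high, a washer in front. A steel shaft runs level through it along its x, axis 75 mm above the board; the free end points to -x (roughly towards the robot). Origin: on the board below the cross hole's nominal place; z up. All but the shaft lies at x = +12 mm or more; nothing is under the shaft end.
- shaft_top (a point): Fixed point of the bracket at the nominal mouth of the upright cross hole, 86 mm above the board, level with the shaft's flat top; axes as hitch. The 11.5 mm through hole lies at y = 0, but the shaft has end play: the hole stands anywhere within 10 mm of this point either way along x. The play is not measured: find the hole by feel, dragging the pin's tip lightly along the top, or by eye.
- washer_face (a point): Centre of the washer's front face (36 mm diameter) on the shaft axis, 23 mm behind shaft_top. The shaft end is 20 mm wide (y), 22 mm high; its top is flat from 15 mm before to 11 mm behind the hole, then round (22 mm diameter). The free end is a half-round nose of 11 mm radius reaching 26 mm from the hole's centre. The shaft slides along x against about 15 N of friction.
- pin_block: Pale wooden block 50x70x42 mm, fixed to the board, origin under its centre. The pin stands in the loose upright hole (13.5 mm) in the middle of its top.
- pin_grip (a point): Centre of the linch pin's red grip tab (hold it here), 43 mm above the seat. The tab is 18 mm along the pin's x, 12 mm thick along y, its top 55 mm above the seat. z points up the pin. The loop points to the pin's -x; to lock, the pin's x must lie along the hitch's x. Gripped across y, keep the fingertips 20 mm or more above the seat to clear the loop.
- pin_seat (a point): Underside of the pin's round shoulder (20 mm diameter) on the pin's axis; axes as pin_grip. Fully home it rests on the shaft's flat top, 86 mm above the board; in the block it starts 42 mm above the board.
- pin_tip (a point): Lower end of the pin's shank, 28 mm below the seat. The shank is 10 mm in diameter; its last 3 mm taper to 7.6 mm across. A light touch (about 4 N) is enough to search with; bring it onto the steel slowly (10 to 20 mm/s), since an impact counts as pressing.
- linch_pin: The whole linch pin with its loop, about 0.16 kg; origin and axes as pin_seat.
- loop_hinge (a point): Middle of the loop's hinge, 10 mm above the seat on the pin's axis; the hinge line runs along the pin's y.
- loop_bar (a point): Middle of the loop's cross bar, 36 mm from the hinge. The loop is a U of 4.4 mm brass-coloured wire: two legs at y = +-18 mm, which pass either side of the shaft, joined by this bar, which ends up under the shaft. Push it home with fingers held apart astride the shaft (about 30 mm gap), pressing on both legs.
- pin_loop (a joint): Loop angle (rad): 0 points outwards and 25 degrees up, 0.44 level, growing as it swings down; 1.80 is its stop, nearly straight down, the bar under the shaft by the pin's tip. Friction holds it at any angle. At about 1.1 the bar meets the shaft's nose; the sprung loop must then stretch about 3 mm (pull 5 to 13 N), goes over centre at about 1.4 and snaps under.
- parts_jar: Bystander: clear jar with an orange lid, 64x64x118 mm.
- tape_measure: Bystander: green tape measure, 32x79x67 mm.
- bit_box: Bystander: dark blue box, 55x100x27 mm.
Things that resemble listed ones, but are neither listed nor needed, are in the scene too. What is meant by the hitch is not turquoise, and is the larger of those in its own colour.

How it is judged:
On the way:
1. the pin is fully home in the cross hole with its loop still open (z of pin_seat in the frame of shaft_top between -0.004 and 0.003 m and y of pin_seat in the frame of shaft_top between -0.004 and 0.004 m and x of pin_seat in the frame of shaft_top between -0.013 and 0.013 m and angle between pin_seat's own z axis and vertical below 0.15 rad and value of joint pin_loop below 1.2 rad), for 0.2 s.
At the end, for the whole second after the job is handed in: The pin stands upright (within 0.15 rad) in the shaft's cross hole with its shoulder within 3 mm of the shaft's top, the loop over the shaft end and snapped underneath (loop angle above 1.6 rad, lined up with the shaft within 0.3 rad), at rest and released (z of pin_seat in the frame of shaft_top between -0.004 and 0.003 m and y of pin_seat in the frame of shaft_top between -0.004 and 0.004 m and x of pin_seat in the frame of shaft_top between -0.013 and 0.013 m and angle between pin_seat's own z axis and vertical below 0.15 rad and angle between the x axis of pin_seat and the x axis of hitch, either way round below 0.3 rad and value of joint pin_loop above 1.6 rad and linear speed of linch_pin below 0.02 m/s); the robot touches nothing.
It fails at once if the pin or its loop is pressed on the hitch with more than 50 N (contact force between linch_pin and hitch above 50 N).
It fails at once if another thing on the board is moved by more than 30 mm (distance of any of parts_jar, tape_measure, bit_box from where it was at the start of the episode above 0.03 m).
It also fails if it takes over 72 s, if anything falls off the work surface, if the arm or the gripper's body presses on something with over 40 N, if the wrist force passes 120 N, or if a joint passes its speed limit or range.

## Robot

A 6-joint arm with a two-finger parallel gripper is mounted at the origin on a cart in front of the work surface, level with it; the furniture and walls round the work are solid. World frame = base frame: x ahead of the robot, y to its left, z up, the work surface at z = 0. Lengths are in m, angles in rad, forces in N, time in s.
With the tool pointing down it reaches from about 0.35 to 0.775 m from the base axis. Payload 7.3 kg.
Tool frame: the origin (TCP) lies at the very end of the fingers, on their centre line; the grasp point (between the pads) lies 19 mm behind it; x points along the fingers, y is the direction in which the jaws open and shut, and the axes are right-handed (so a half turn about x gives the same grasp; the last joint's range is limited). The gripper opens to 92 mm and grips with 3 to 60 N. Pads are 19 mm wide; open, the fingers measure 130 mm over their backs; the gripper's body (75 mm by 190 mm) begins 47 mm behind the grasp point.
Start: joints at [-1.277, 0.342, 1.524, -0, 1.275, -0.146], TCP at [0.224, -0.475, 0.227] pointing down, gripper open.
Joint ranges: [-2.53, 2.53], [-0.77, 2.02], [0.04, 2.7], [-1, 4.14], [0.28, 2.66], [-3.11, 3.11]. Speed limits (rad/s): [2.57, 2.57, 3.14, 3.14, 3.14, 3.14].

## Interface

Orientations are given as [roll, pitch, yaw] about the fixed x, y, z axes, in that order (R = Rz(yaw) Ry(pitch) Rx(roll)).
In Python, from cell import robot gives the robot as it stands.
- The arm moves only by the tool play_rows, never from a script. Its argument "moves" is a list that holds one entry, the list of rows, each a list of 5 numbers: the shift along the tool's x, y, z in m, then the turn about the tool's x in degrees, then the opening, from -1 (shut) to 1 (fully open), so that 0 is half open. A call has exactly 10 rows; each row shifts and turns the pose as measured when the row begins, along the tool's axes as they then stand; what a row does not reach is not made up. A row lasts 1/10 s, in which the tool goes at most 50 mm and 8.59 degrees, less where a joint would pass 70% of its speed; a pose out of reach is approached as far as the arm can. A call with a gripper value outside its range is refused whole. The fingers move at their own pace and stop on an object; "grip_force" is the grip in N (left out, the last holds). Time passes only in rows, so rows that do not move let the fingers close, or fill a call up. It gives the time, the measured TCP pose, the force and the opening at its end, in the units of the state.
- robot.observe(): the state, without advancing time (a new reading comes with each control period).
- robot.read_camera(name): name is "scene" or "top"; returns the picture (420x560x3 uint8, red, green, blue); there is no depth.
- robot.get_calibration(name): a dict with "mtx" (3x3 intrinsics, pixels), "view" (4x4, takes a point from world to camera coordinates). Camera axes: x right, y up, looking along -z (the intrinsics and any distortion apply to the point x, -y, -z); pixel columns grow to the right and rows downward; lengths in m; the calibration is good to about 2 mm. A picture is of the moment at which its call begins. get_calibration takes no time and is no camera call.
- robot.hand_in(): hands the job in, once; it reports no verdict.
Trained networks look in the newest picture that a camera, given by its name, has taken for a name from the list of things; names that differ only in an ending like _2 or _b are one class to them, and where a whole thing is asked for, a point or a joint stands for the part that bears it (a point fixed in the world has none). Each returns a list of dicts, best first, with "score" (0 to 1); they miss things now and then, are a little off and sometimes report something else, mostly with a low value. They report only what shows in the picture. A call takes as long as a camera call. They do not tell look-alikes from the thing itself.
- robot.spot_in(camera, label): "point" ([column, row] in pixels, amid what is visible of it).
The state is a dict: "time": time; "qpos": joint angles; "qvel": joint speeds; "joint_efforts": joint torques, N m; "tool_pos": TCP position; "tool_rot": TCP orientation; "contact_force": force on the tool from outside, world axes, zero at the start; "torque": the same for the moment, N m; "opening": finger opening in m.
Only numpy, scipy, OpenCV 4.12 (cv2) and the standard library are available. Lean on these libraries where they do the work, as an engineer would, in place of code of your own. Each camera call takes 0.05 s, during which the arm holds its last target.

## Working session

There is one attempt and no reset: what is moved stays moved. The work goes in short steps, Python scripts to look and compute and a tool call to move; the robot and the scene stay as the last step left them, time stands still between calls to the robot, and variables do not carry over. Pictures are saved under pics/ and viewed, and the job is handed in when it is done.

Besides the shell and the picture viewer there is one more tool, called after ">>>" by a JSON object that holds its "fn" and its "kwargs". play_rows: Moves the arm, as the interface text tells. Its arguments: {"type":"object","properties":{"moves":{"type":"array"},"grip_force":{"type":"number"}},"required":["moves"]}

```bash
ls; mkdir -p pics; python3 - <<'E'
from cell import robot
import cv2,numpy as np
print(robot.observe())
for n in("scene","top"):
    im=robot.read_camera(n); cv2.imwrite(f"pics/{n}0.png",im[:,:,::-1])
    c=robot.get_calibration(n); print(n,c)
    for l in("hitch","pin_block","linch_pin","pin_grip","loop_bar","washer_face"):
        print(l,[(np.round(d["point"],1).tolist(),round(d["score"],2)) for d in robot.spot_in(n,l)][:4])
E
```

```text
pics
{'time': 0.0, 'qpos': array([-1.27701096e+00,  3.42723092e-01,  1.52503715e+00, -1.86976723e-05,
        1.27540993e+00, -1.45991068e-01]), 'qvel': array([ 5.93345441e-05, -2.15752987e-04,  8.28503304e-05, -1.56727518e-03,
       -1.07663988e-03, -4.35389087e-04]), 'joint_efforts': array([-5.21773145e-04, -4.31248462e+01, -2.44215560e+01,  7.16139749e-02,
        5.58968622e-02, -1.13845317e-04]), 'tool_pos': array([ 0.22340786, -0.47462792,  0.22603775]), 'tool_rot': array([-1.70545414,  1.5692187 ,  1.8759204 ]), 'contact_force': array([ 0.1951292 , -0.23531944, -0.09897639]), 'torque': array([-0.00666712, -0.07240801, -0.00431719]), 'opening': 0.09199954526993691}
scene {'mtx': array([[493.10720663,   0.        , 281.76430321],
       [  0.        , 493.10720663, 222.60257161],
       [  0.        ,   0.        ,   1.        ]]), 'view': array([[-0.78892147, -0.61406369,  0.02299354,  0.56528964],
       [ 0.27033016, -0.31321849,  0.9103932 , -0.14958154],
       [-0.55183741,  0.72444459,  0.41310473, -1.01933654],
       [ 0.        ,  0.        ,  0.        ,  1.        ]
[... 307 characters left out ...]
47002536,   0.        , 284.12592662],
       [  0.        , 500.47002536, 209.13008883],
       [  0.        ,   0.        ,   1.        ]]), 'view': array([[ 0.1008013 , -0.99486783,  0.00878037,  0.12688417],
       [ 0.94843927,  0.09875523,  0.3011816 , -0.5624264 ],
       [-0.30050299, -0.02203185,  0.95352638, -1.10919328],
       [ 0.        ,  0.        ,  0.        ,  1.        ]])}
hitch [([256.8, 248.9], 0.96), ([279.8, 180.7], 0.85), ([324.8, 229.8], 0.62), ([399.0, 200.3], 0.52)]
pin_block [([393.9, 205.7], 0.55)]
linch_pin [([399.7, 202.2], 0.62)]
pin_grip [([399.3, 198.6], 0.66)]
loop_bar []
washer_face [([279.2, 180.4], 0.78), ([260.7, 248.6], 0.75), ([323.7, 233.5], 0.72)]
```

View pics/scene0.png

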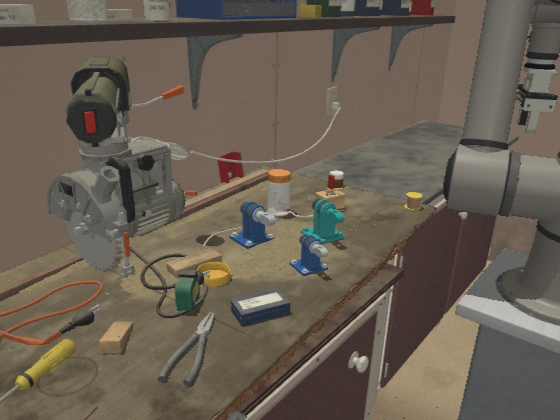

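View pics/top0.png

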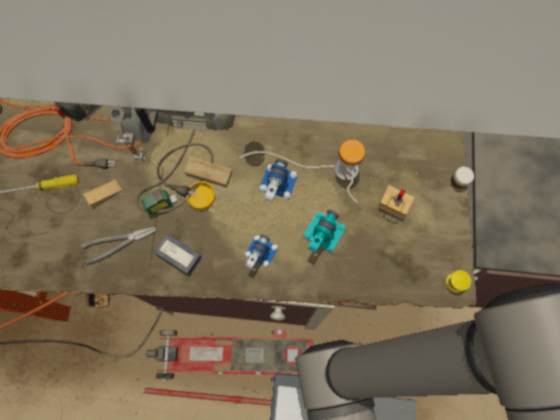

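```bash
python3 - <<'E'
import cv2
a=cv2.imread("pics/top0.png")
cv2.imwrite("pics/t_crop.png",cv2.resize(a[150:300,220:440],None,fx=3.6,fy=3.6,interpolation=cv2.INTER_CUBIC))
a=cv2.imread("pics/scene0.png")
cv2.imwrite("pics/s_crop.png",cv2.resize(a[150:300,180:380],None,fx=4,fy=4,interpolation=cv2.INTER_CUBIC))
E
```

```text
(no output)
```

View pics/t_crop.png

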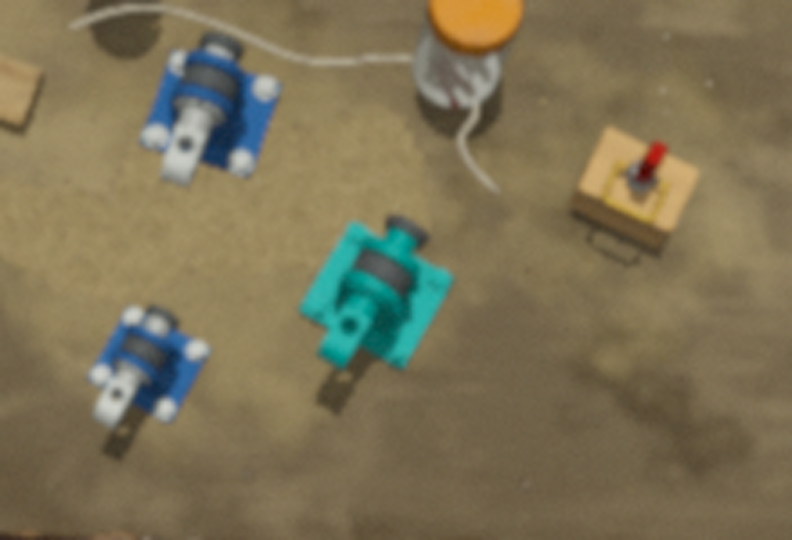

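View pics/s_crop.png

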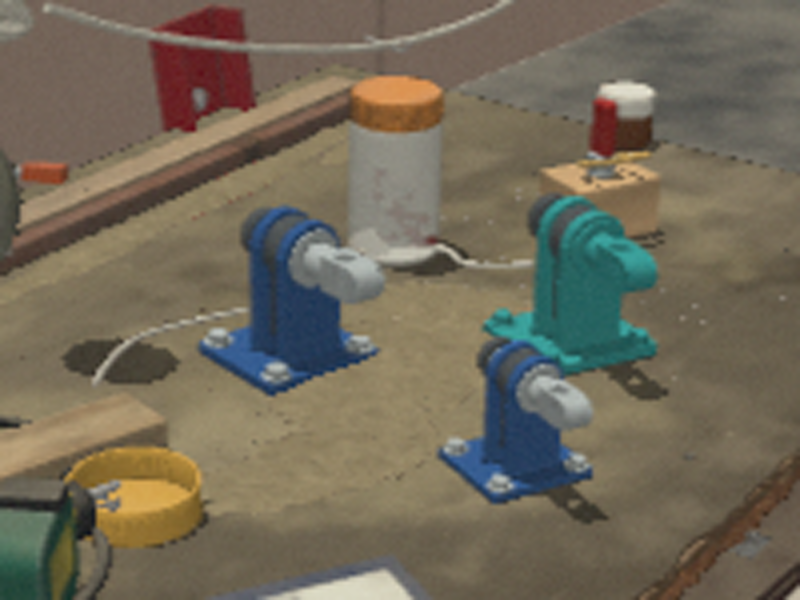

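The wanted hitch is the larger blue one: top picture about (277,180), with its cross hole visible near (271.7,190). The pin stands in the block at about (399,202), loop towards the lower left.

```bash
cat > h.py <<'E'
import numpy as np,cv2
from cell import robot
def ray(cam,uv,z):
    c=robot.get_calibration(cam);K=c["mtx"];V=c["view"]
    d=np.array([(uv[0]-K[0,2])/K[0,0],-(uv[1]-K[1,2])/K[1,1],-1])
    R=V[:3,:3];o=-R.T@V[:3,3];w=R.T@d
    return o+w*(z-o[2])/w[2]
def proj(cam,p):
    c=robot.get_calibration(cam);K=c["mtx"];V=c["view"]
    q=V[:3,:3]@np.asarray(p)+V[:3,3]
    return np.array([K[0,0]*q[0]/-q[2]+K[0,2],K[1,1]*-q[1]/-q[2]+K[1,2]])
tc=lambda u,v:((u+.5)/3.6-.5+220,(v+.5)/3.6-.5+150)
sc=lambda u,v:((u+.5)/4-.5+180,(v+.5)/4-.5+150)
E
python3 - <<'E'
from h import *
np.set_printoptions(precision=4,suppress=True)
T=lambda u,v,z:ray("top",tc(u,v),z)[:2]
print("hole",T(186,144,.086), "scene hole", ray("scene",sc(346,258),.086)[:2])
for b in((180,60),(155,135),(242,160),(266,88)): print("bolt",T(*b,.012))
print("nose tip",T(176,178,.078),"washer-ish",T(207,88,.086))
print("tabtop",T(656,148,.097),"shoulder",T(643,178,.047))
for b in((612,128),(700,178),(668,237),(575,195)): print("block",T(*b,.042))
print("loop bar ends",T(606,208,.067),T(660,219,.067))
print("scene tab top",ray("scene",sc(604,101),.097)[:2])
print("jar",T(475,10,.118))
E
```

```text
hole [0.5925 0.2195] scene hole [0.5932 0.2212]
bolt [0.6828 0.2349]
bolt [0.6233 0.2463]
bolt [0.6109 0.1825]
bolt [0.6676 0.1707]
nose tip [0.5705 0.224 ] washer-ish [0.6341 0.2097]
tabtop [ 0.6183 -0.0928] shoulder [ 0.6144 -0.0956]
block [ 0.651  -0.0738]
block [ 0.6204 -0.1362]
block [ 0.5751 -0.1152]
block [ 0.5989 -0.0501]
loop bar ends [ 0.5831 -0.067 ] [ 0.5791 -0.1037]
scene tab top [ 0.6167 -0.0917]
jar [0.696  0.0356]
```

```bash
cat >> h.py <<'E'
from scipy.spatial.transform import Rotation as Ro
np.set_printoptions(precision=4,suppress=True)
def st():
    s=robot.observe();R=Ro.from_euler('xyz',s["tool_rot"]).as_matrix();return s,R
def need(p,yaw=None):
    "tool-frame shift to world p; turn (deg, about tool x) so jaw axis y lies along world dir yaw+90deg"
    s,R=st();d=R.T@(np.asarray(p)-s["tool_pos"])
    t=None
    if yaw is not None:
        y=np.array([-np.sin(yaw),np.cos(yaw),0]);b=R.T@y;t=np.degrees(np.arctan2(b[2],b[1]));t=(t+90)%180-90
    print("t",round(s["time"],2),"pos",s["tool_pos"],"shift mm",np.round(d*1000,1),"turn",t,"F",s["contact_force"],"open",s["opening"])
    return d,t
E
python3 - <<'E'
from h import *
s,R=st();print(R)
need([.615,-.0935,.16],np.radians(-9))
for c in("scene","top"):
    V=robot.get_calibration(c)["view"];print(c,-V[:3,:3].T@V[:3,3])
# overlay model of pin
sx=cv2.imread("pics/scene0.png");tx=cv2.imread("pics/top0.png")
for n,im in(("top",tx),("scene",sx)):
    k=6;x0,y0=(370,170) if n=="top" else (300,150)
    c=cv2.resize(im[y0:y0+80,x0:x0+60],None,fx=k,fy=k,interpolation=cv2.INTER_CUBIC)
    outs=[c.copy()]
    for yd in(-6,-14,-22):
        d=c.copy();a=np.radians(yd);M=np.array([[np.cos(a),-np.sin(a),0],[np.sin(a),np.cos(a),0],[0,0,1]])
        o=np.array([.615,-.0935,.042])
        def pt(p):
            u=proj(n,o+M@np.array(p));return tuple(int(v) for v in ((u-[x0,y0]+.5)*k-.5))
        P=[(0,.018,.010),(-.0326,.018,.0252),(-.0326,-.018,.0252),(0,-.018,.010)]
        cv2.polylines(d,[np.array([pt(p) for p in P])],False,(255,0,255),1)
        P=[(.009,.006,.055),(-.009,.006,.055),(-.009,-.006,.055),(.009,-.006,.055)]
        cv2.polylines(d,[np.array([pt(p) for p in P])],True,(255,255,0),1)
        outs.append(d)
    cv2.imwrite(f"pics/ov_{n}.png",np.vstack([np.hstack(outs[:2]),np.hstack(outs[2:])])[:, :] if False else cv2.resize(np.hstack(outs),(800,267)))
    cv2.imwrite(f"pics/ov_{n}2.png",np.hstack(outs[:2]))
E
```

```text
[[ 0.      0.4258 -0.9048]
 [-0.0001 -0.9048 -0.4258]
 [-1.      0.0001  0.    ]]
t 0.7 pos [ 0.2236 -0.475   0.2267] shift mm [  66.7 -178.5 -516.6] turn 34.20124176639635 F [ 0.9085 -0.3867  0.3335] open 0.09178678095234402
scene [-0.0761  1.0387  0.5443]
top [0.1873 0.1573 1.2259]
```

View pics/ov_top.png

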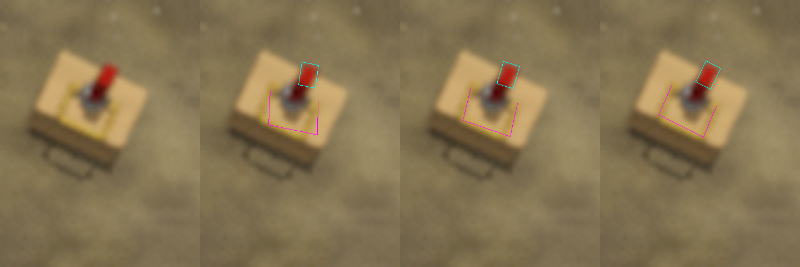

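View pics/ov_top2.png

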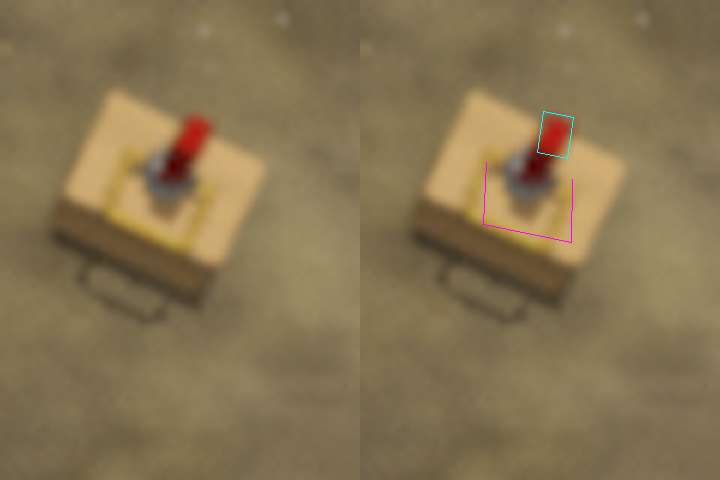

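View pics/ov_scene2.png

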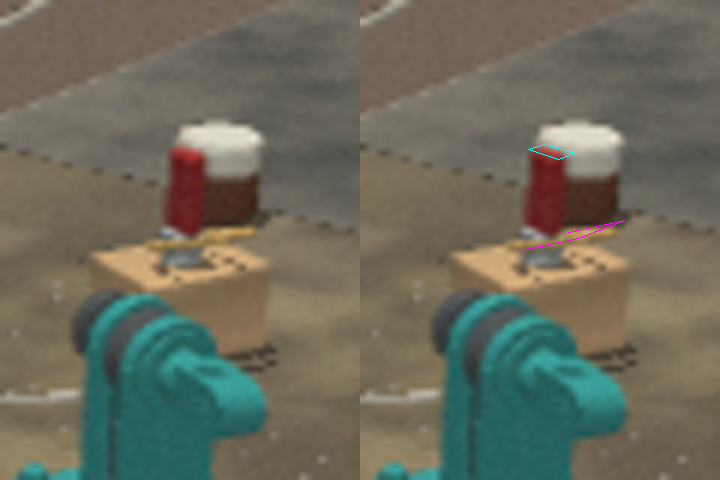

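```bash
python3 - <<'E'
from h import *
f=lambda u,v:((u+.5)/6-.5+370,(v+.5)/6-.5+170)
for z in(.055,.062,.067):
    a=ray("top",f(108,212),z);b=ray("top",f(190,245),z);m=(a+b)/2;d=a-b
    print(z,m,np.linalg.norm(d),np.degrees(np.arctan2(d[1],d[0]))-90)
print(ray("top",f(197,130),.097),ray("top",f(168,180),.05))
g=lambda u,v:((u+.5)/6-.5+300,(v+.5)/6-.5+150)
print(ray("scene",g(188,152),.097))
E
```

```text
0.055 [ 0.5882 -0.0852  0.055 ] 0.03566967959022553 -17.526257854348984
0.062 [ 0.5858 -0.0837  0.062 ] 0.03545643955468389 -17.526257854348984
0.067 [ 0.5841 -0.0827  0.067 ] 0.03530412524358268 -17.526257854348884
[ 0.6172 -0.0942  0.097 ] [ 0.6119 -0.0933  0.05  ]
[ 0.6158 -0.0919  0.097 ]
```

>>> {"fn": "play_rows", "kwargs": {"moves": [[[0,0,0,7.2,-0.1],[0,0,0,7.2,-0.1],[0,0,0,7.2,-0.1],[0,0,0,7.2,-0.1],[0,0,0,7.2,-0.1],[0,0,0,7.2,-0.1],[0,-0.04,-0.021,0,-0.1],[0,-0.04,-0.021,0,-0.1],[0,-0.04,-0.021,0,-0.1],[0,-0.04,-0.021,0,-0.1]]]}}

```text
time: 1.7
tool_pos: [0.3571, -0.3541, 0.2264]
tool_rot: [1.787, 1.568, -1.712]
contact_force: [0.4, -1.8, -0.5]
opening: 0.0417
```

```bash
python3 - <<'E'
from h import *
need([.615,-.0933,.16],np.radians(-18))
E
```

```text
t 1.7 pos [ 0.3571 -0.3541  0.2264] shift mm [  65.6 -334.7 -150.3] turn -2.4839935733967877 F [ 0.4417 -1.8118 -0.531 ] open 0.04167243090657684
```

>>> {"fn": "play_rows", "kwargs": {"moves": [[[0,-0.04,-0.018,-1.2,-0.1],[0,-0.04,-0.018,-1.2,-0.1],[0,-0.04,-0.018,0,-0.1],[0,-0.04,-0.018,0,-0.1],[0,-0.04,-0.018,0,-0.1],[0,-0.04,-0.018,0,-0.1],[0,-0.04,-0.018,0,-0.1],[0.01,-0.04,-0.018,0,-0.1],[0.02,-0.01,-0.004,0,-0.1],[0.02,0,0,0,-0.1]]]}}

```text
time: 2.7
tool_pos: [0.6165, -0.0707, 0.1779]
tool_rot: [3.0, 1.559, -0.449]
contact_force: [-0.7, 0.8, -1.1]
opening: 0.0414
```

```bash
python3 - <<'E'
from h import *
need([.615,-.0933,.12],np.radians(-18))
for n in("scene","top"):
    im=robot.read_camera(n); cv2.imwrite(f"pics/{n}1.png",im[:,:,::-1])
x=cv2.imread("pics/scene1.png")[80:230,260:400];y=cv2.imread("pics/top1.png")[130:280,330:470]
cv2.imwrite("pics/p1.png",np.hstack([cv2.resize(i,(400,428),interpolation=cv2.INTER_CUBIC) for i in(x,y)]))
E
```

```text
t 2.7 pos [ 0.6165 -0.0707  0.1779] shift mm [58.  21.9 -4.7] turn 0.3796263552836763 F [-0.7229  0.7991 -1.1363] open 0.04135083625789859
```

View pics/p1.png

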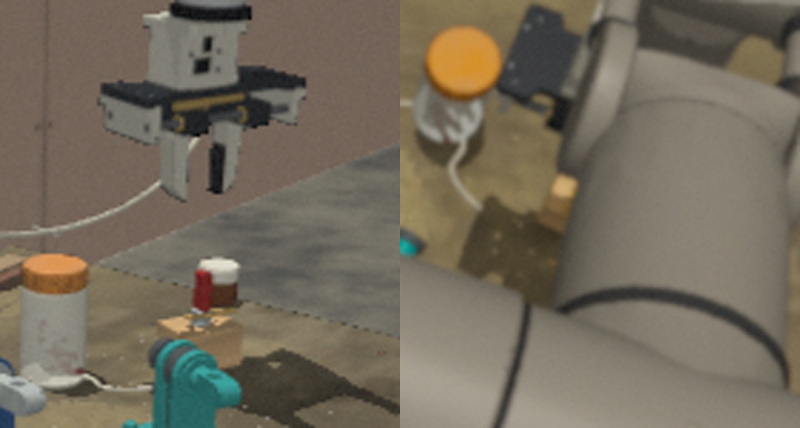

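>>> {"fn": "play_rows", "kwargs": {"moves": [[[0,0.011,-0.002,0.4,-0.1],[0,0.011,-0.003,0,-0.1],[0,0,0,0,-0.1],[0.01,0,0,0,-0.1],[0.01,0,0,0,-0.1],[0.01,0,0,0,-0.1],[0.01,0,0,0,-0.1],[0.01,0,0,0,-0.1],[0,0,0,0,-0.1],[0,0,0,0,-0.1]]]}}

```text
time: 3.8
tool_pos: [0.612, -0.0992, 0.1243]
tool_rot: [2.827, 1.562, -0.635]
contact_force: [0.6, -0.4, -0.0]
opening: 0.0412
```

```bash
python3 - <<'E'
from h import *
need([.615,-.0933,.066],np.radians(-18))
im=robot.read_camera("scene"); cv2.imwrite("pics/s2.png",cv2.resize(im[80:230,260:400,::-1],None,fx=4,fy=4,interpolation=cv2.INTER_CUBIC))
E
```

```text
t 3.8 pos [ 0.612  -0.0992  0.1243] shift mm [58.3 -6.7 -0.6] turn -0.3621897166819963 F [ 0.6333 -0.3593 -0.0059] open 0.041154642588291504
```

View pics/s2.png

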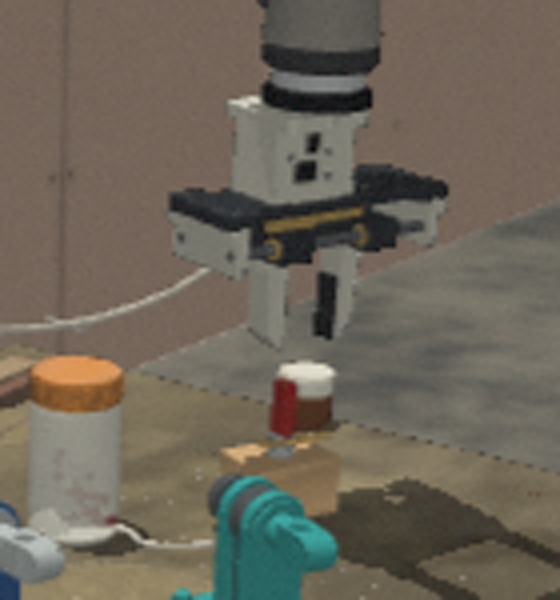

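>>> {"fn": "play_rows", "kwargs": {"moves": [[[0,-0.003,0,0,-0.1],[0,-0.003,0,0,-0.1],[0.01,0,0,0,-0.1],[0.01,0,0,0,-0.1],[0.01,0,0,0,-0.1],[0.01,0,0,0,-0.1],[0.005,0,0,0,-0.1],[0.003,0,0,0,-0.1],[0,0,0,0,-0.1],[0,0,0,0,-0.1]]]}}

```text
time: 4.85
tool_pos: [0.6146, -0.0931, 0.0722]
tool_rot: [2.84, 1.562, -0.622]
contact_force: [-0.1, -0.3, -0.1]
opening: 0.0411
```

```bash
python3 - <<'E'
from h import *
need([.615,-.0933,.066],np.radians(-18))
im=robot.read_camera("scene"); cv2.imwrite("pics/s3.png",cv2.resize(im[100:220,280:400,::-1],None,fx=5,fy=5,interpolation=cv2.INTER_CUBIC))
E
```

```text
t 4.85 pos [ 0.6146 -0.0931  0.0722] shift mm [ 6.2  0.1 -0.4] turn -0.3452362280727357 F [-0.0704 -0.3345 -0.0595] open 0.04114525082690577
```

View pics/s3.png

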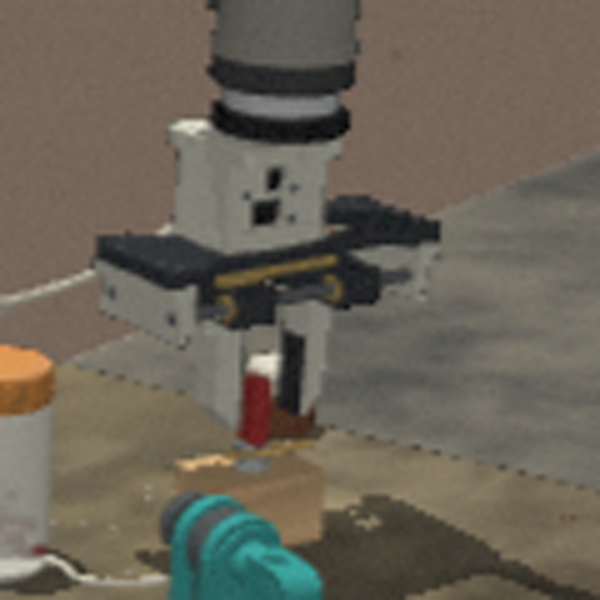

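>>> {"fn": "play_rows", "kwargs": {"moves": [[[0.003,0,0,-0.3,-0.1],[0.003,0,0,0,-0.1],[0,0,0,0,-1],[0,0,0,0,-1],[0,0,0,0,-1],[0,0,0,0,-1],[0,0,0,0,-1],[0,0,0,0,-1],[0,0,0,0,-1],[0,0,0,0,-1]]], "grip_force": 35}}

```text
time: 5.9
tool_pos: [0.6153, -0.0932, 0.067]
tool_rot: [2.919, 1.56, -0.537]
contact_force: [-1.0, -0.1, -1.0]
opening: 0.0115
```

```bash
python3 - <<'E'
from h import *
need([.615,-.0933,.12],np.radians(-12))
im=robot.read_camera("scene"); cv2.imwrite("pics/s4.png",cv2.resize(im[100:220,280:400,::-1],None,fx=5,fy=5,interpolation=cv2.INTER_CUBIC))
E
```

```text
t 5.9 pos [ 0.6153 -0.0932  0.067 ] shift mm [-53.    0.3  -0.3] turn -6.015930301832668 F [-0.9845 -0.0657 -0.9954] open 0.011541276387905265
```

View pics/s4.png

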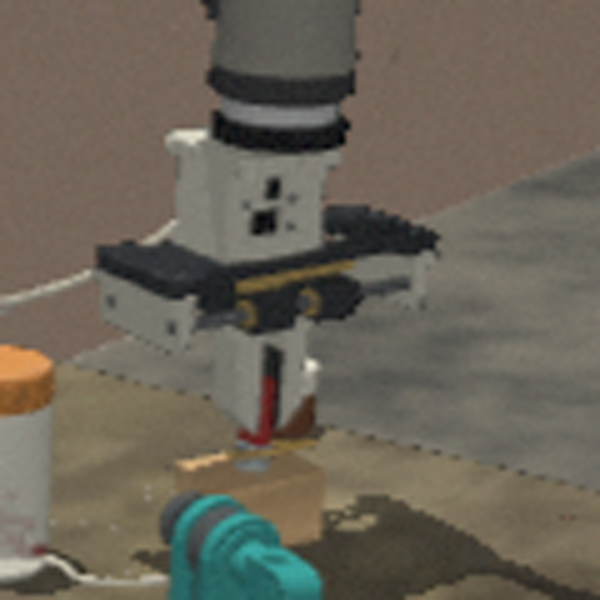

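>>> {"fn": "play_rows", "kwargs": {"moves": [[[-0.005,0,0,0,-1],[-0.008,0,0,0,-1],[-0.012,0,0,0,-1],[-0.015,0,0,-1,-1],[-0.015,0,0,-1,-1],[-0.015,0,0,-1,-1],[-0.015,0,0,-1,-1],[-0.015,0,0,-1,-1],[-0.006,0,0,-1,-1],[0,0,0,0,-1]]]}}

```text
time: 6.95
tool_pos: [0.6142, -0.0928, 0.1843]
tool_rot: [2.839, 1.556, -0.507]
contact_force: [-0.1, 0.3, -0.6]
opening: 0.0116
```

```bash
python3 - <<'E'
from h import *
need([.588,.2195,.165],np.radians(-12))
im=robot.read_camera("scene"); cv2.imwrite("pics/s5.png",cv2.resize(im[60:210,260:420,::-1],None,fx=5,fy=4,interpolation=cv2.INTER_CUBIC))
E
```

```text
t 6.95 pos [ 0.6142 -0.0928  0.1843] shift mm [  16.8 -300.4   89.5] turn 0.24770857389273715 F [-0.0874  0.29   -0.6052] open 0.011619315592685952
```

View pics/s5.png

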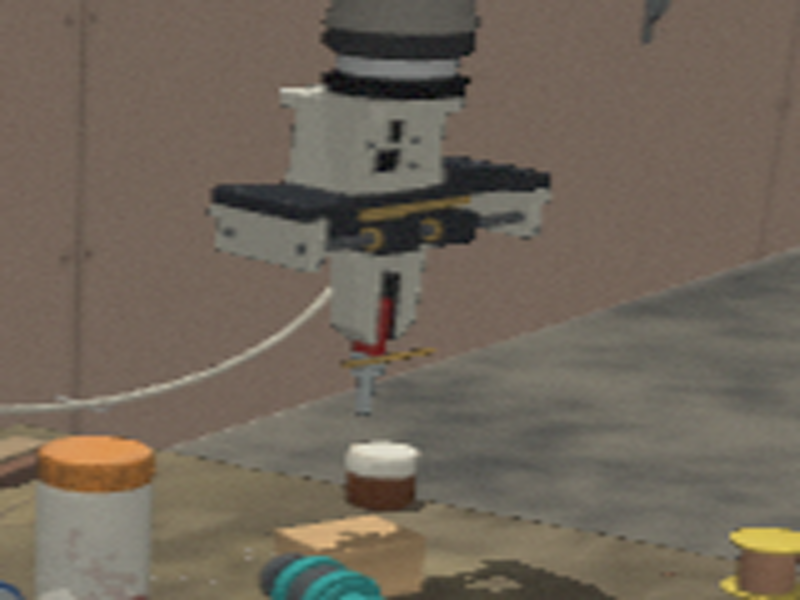

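>>> {"fn": "play_rows", "kwargs": {"moves": [[[0,-0.02,0.006,0,-1],[0,-0.038,0.011,0,-1],[0,-0.042,0.013,0,-1],[0,-0.042,0.013,0,-1],[0,-0.042,0.013,0,-1],[0,-0.04,0.012,0,-1],[0,-0.03,0.009,0,-1],[0,-0.02,0.006,0,-1],[0,-0.01,0.003,0,-1],[0,-0.003,0.001,0,-1]]]}}

```text
time: 8.0
tool_pos: [0.5832, 0.2148, 0.1718]
tool_rot: [1.482, 1.561, -1.873]
contact_force: [0.3, 0.5, -1.3]
opening: 0.0119
```

```bash
python3 - <<'E'
from h import *
need([.588,.2195,.165],np.radians(-12))
E
```

```text
t 8.0 pos [0.5832 0.2148 0.1718] shift mm [ 6.8 -5.6 -3.7] turn -0.21486450407724078 F [ 0.2576  0.475  -1.2707] open 0.011945968176479194
```

>>> {"fn": "play_rows", "kwargs": {"moves": [[[0,-0.003,-0.004,-0.2,-1],[0,-0.002,-0.004,0,-1],[0.005,0,0,0,-1],[0.005,0,0,0,-1],[0.005,0,0,0,-1],[0.003,0,0,0,-1],[0,0,0,0,-1],[0,0,0,0,-1],[0,0,0,0,-1],[0,0,0,0,-1]]]}}

```text
time: 9.0
tool_pos: [0.5936, 0.2128, 0.151]
tool_rot: [1.371, 1.559, -1.986]
contact_force: [0.1, -0.0, -1.0]
opening: 0.0119
```

```bash
python3 - <<'E'
from h import *
need([.593,.220,.165],np.radians(-12))
im=robot.read_camera("scene"); cv2.imwrite("pics/scene6.png",im[:,:,::-1]);cv2.imwrite("pics/s6.png",cv2.resize(im[130:250,200:320,::-1],None,fx=5,fy=5,interpolation=cv2.INTER_CUBIC))
im=robot.read_camera("top"); cv2.imwrite("pics/top6.png",im[:,:,::-1]);cv2.imwrite("pics/t6.png",cv2.resize(im[130:250,210:330,::-1],None,fx=5,fy=5,interpolation=cv2.INTER_CUBIC))
E
```

```text
t 9.0 pos [0.5936 0.2128 0.151 ] shift mm [-14.   -6.7   2.1] turn -0.33279488199070784 F [ 0.0855 -0.0042 -1.031 ] open 0.011948003943308475
```

View pics/s6.png

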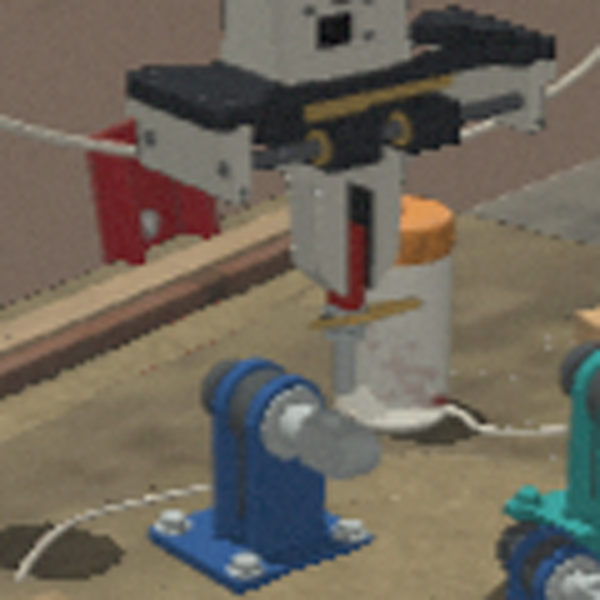

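View pics/t6.png

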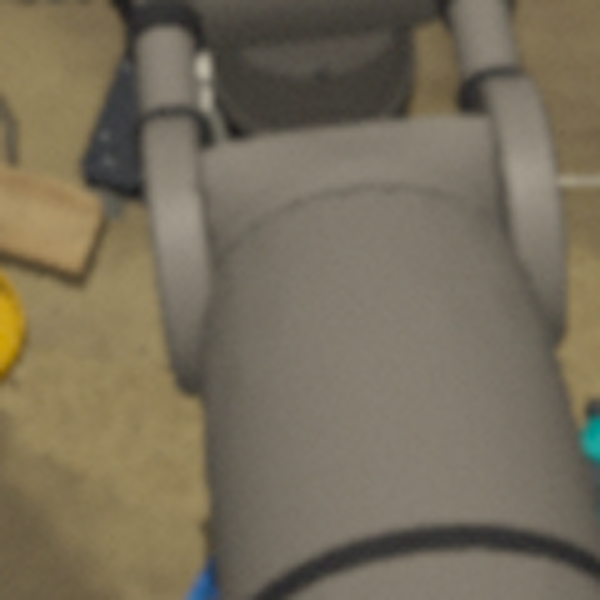

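```bash
python3 - <<'E'
from h import *
s,R=st();p=s["tool_pos"]
f=lambda u,v:((u+.5)/5-.5+200,(v+.5)/5-.5+130)
for dz in(.053,.025):
    q=proj("scene",p-[0,0,dz]);print("pred crop",(q-[200,130]+.5)*5-.5)
print("hole crop",(proj("scene",[.593,.2195,.086])-[200,130]+.5)*5-.5)
print("tip xy",ray("scene",f(344,393),p[2]-.053))
E
python3 - <<'E'
import cv2
a=cv2.imread("pics/scene6.png")[185:235,240:290]
cv2.imwrite("pics/s6b.png",cv2.resize(a,None,fx=12,fy=12,interpolation=cv2.INTER_CUBIC))
E
```

```text
pred crop [343.5492 393.321 ]
pred crop [344.2586 337.4949]
hole crop [335.1662 421.6391]
tip xy [0.5937 0.2124 0.0981]
```

View pics/s6b.png

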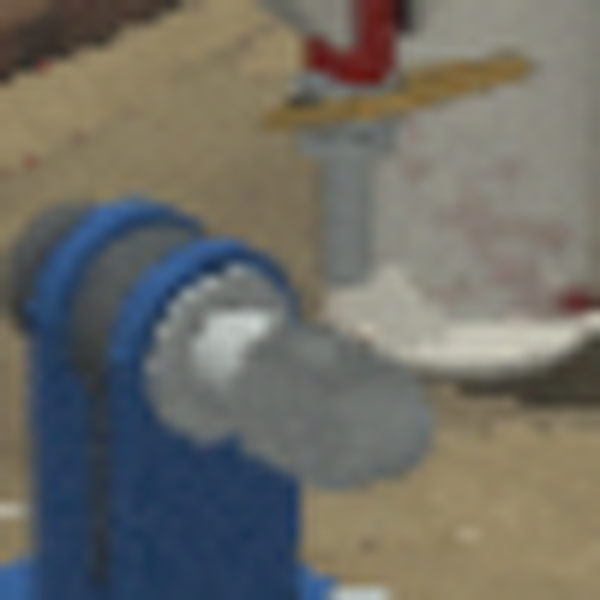

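```bash
python3 - <<'E'
import cv2,numpy as np
a=cv2.imread("pics/scene0.png")[200:230,245:285];b=cv2.imread("pics/top0.png")[175:205,255:295]
cv2.imwrite("pics/hz.png",np.vstack([cv2.resize(i,(400*1,300),interpolation=cv2.INTER_CUBIC) for i in(a,b)]))
E
```

```text
(no output)
```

View pics/hz.png

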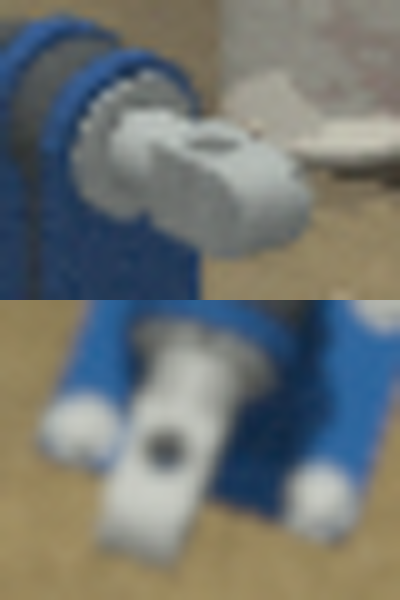

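```bash
python3 - <<'E'
from h import *
f=lambda u,v,x,y:((u+.5)/10-.5+x,(v+.5)/10-.5+y)
S=ray("scene",f(210,138,245,200),.0855);T=ray("top",f(163,148,255,175),.0855)
print(S,T)
g=lambda u,v,z:ray("top",f(u,v-300,255,175),z)
# shaft edges: left line (148,370)-(100,535); right (238,395)-(180,560)
for p in((150,375),(105,530),(238,400),(182,555)): print(g(*p,.08))
h=(S+T)/2
need([h[0],h[1],.145],np.radians(-12))
E
```

```text
[0.5978 0.2176 0.0855] [0.5933 0.2207 0.0855]
[0.6138 0.2262 0.08  ]
[0.5729 0.2327 0.08  ]
[0.6095 0.2042 0.08  ]
[0.5685 0.2135 0.08  ]
t 9.1 pos [0.5936 0.2128 0.1511] shift mm [ 6.  -6.7 -0.6] turn -0.3321420363113248 F [ 0.0655  0.6815 -1.2732] open 0.011847022888110906
```

>>> {"fn": "play_rows", "kwargs": {"moves": [[[0,-0.003,0,-0.3,-1],[0,-0.003,0.001,0,-1],[0,-0.002,0,0,-1],[0,0,0,0,-1],[0.002,0,0,0,-1],[0.002,0,0,0,-1],[0.002,0,0,0,-1],[0.001,0,0,0,-1],[0,0,0,0,-1],[0,0,0,0,-1]]]}}

```text
time: 10.1
tool_pos: [0.5942, 0.2218, 0.1433]
tool_rot: [1.37, 1.559, -1.981]
contact_force: [0.4, -0.3, -1.0]
opening: 0.0115
```

```bash
python3 - <<'E'
from h import *
need([.5943,.2204,.139],np.radians(-12))
im=robot.read_camera("scene"); cv2.imwrite("pics/s7.png",cv2.resize(im[185:235,240:290,::-1],None,fx=12,fy=12,interpolation=cv2.INTER_CUBIC))
p=robot.observe()["tool_pos"];print((proj("scene",p-[0,0,.053])-[240,185]+.5)*12-.5,(np.array([265.5,213.3])-[240,185]+.5)*12-.5)
E
```

```text
t 10.1 pos [0.5942 0.2218 0.1433] shift mm [ 4.3  1.3 -0.4] turn 0.01999789239860661 F [ 0.4308 -0.2805 -1.0072] open 0.011461851001529579
[313.1202 333.9373] [311.5 345.1]
```

View pics/s7.png

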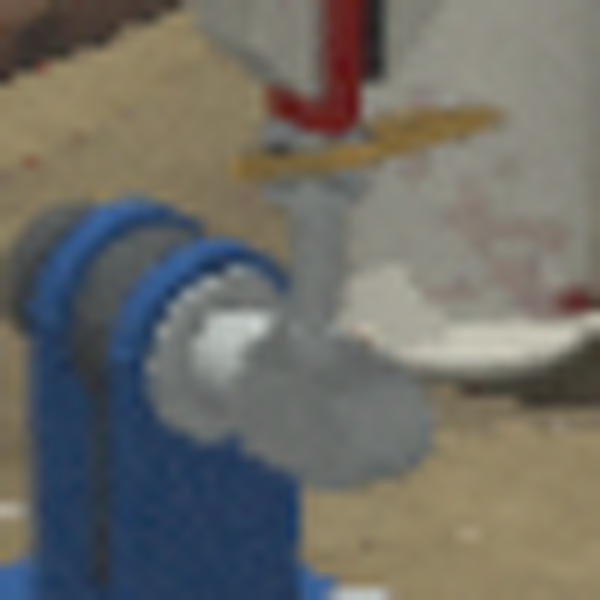

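>>> {"fn": "play_rows", "kwargs": {"moves": [[[0,0.001,0,0,-1],[0,0,0,0,-1],[0.001,0,0,0,-1],[0.001,0,0,0,-1],[0.001,0,0,0,-1],[0.001,0,0,0,-1],[0.001,0,0,0,-1],[0.001,0,0,0,-1],[0.001,0,0,0,-1],[0,0,0,0,-1]]]}}

```text
time: 11.15
tool_pos: [0.5941, 0.2209, 0.1362]
tool_rot: [1.405, 1.56, -1.946]
contact_force: [-0.8, 0.0, -1.5]
opening: 0.0121
```

```bash
python3 - <<'E'
from h import *
need([.5943,.2204,.139],np.radians(-12))
E
```

```text
t 11.15 pos [0.5941 0.2209 0.1362] shift mm [-2.8  0.5 -0.3] turn 0.015232794168866803 F [-0.8176  0.0256 -1.4908] open 0.012050990886501377
```

>>> {"fn": "play_rows", "kwargs": {"moves": [[[0.001,0,0,0,-1],[0.001,0,0,0,-1],[0.001,0,0,0,-1],[0.001,0,0,0,-1],[0.001,0,0,0,-1],[0.001,0,0,0,-1],[0.001,0,0,0,-1],[0.001,0,0,0,-1],[0,0,0,0,-1],[0,0,0,0,-1]]]}}

```text
time: 12.15
tool_pos: [0.594, 0.2212, 0.1274]
tool_rot: [1.381, 1.56, -1.969]
contact_force: [0.2, 1.5, -0.8]
opening: 0.0118
```

```bash
python3 - <<'E'
from h import *
need([.5943,.2204,.139],np.radians(-12))
im=robot.read_camera("scene"); cv2.imwrite("pics/s8.png",cv2.resize(im[185:235,240:290,::-1],None,fx=12,fy=12,interpolation=cv2.INTER_CUBIC))
E
```

```text
t 12.15 pos [0.594  0.2212 0.1274] shift mm [-11.6   0.9  -0.4] turn 0.021451044860810953 F [ 0.207   1.488  -0.8132] open 0.011758000969740957
```

View pics/s8.png

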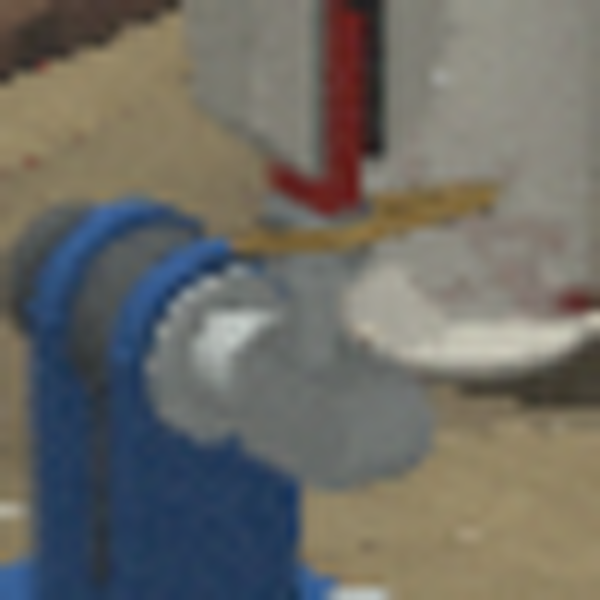

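>>> {"fn": "play_rows", "kwargs": {"moves": [[[0.0015,0,0,0,-1],[0.0015,0,0,0,-1],[0.0015,0,0,0,-1],[0.0015,0,0,0,-1],[0.0015,0,0,0,-1],[0.0015,0,0,0,-1],[0.001,0,0,0,-1],[0.001,0,0,0,-1],[0,0,0,0,-1],[0,0,0,0,-1]]]}}

```text
time: 13.2
tool_pos: [0.5944, 0.2214, 0.1161]
tool_rot: [1.483, 1.561, -1.868]
contact_force: [-1.0, 1.5, 0.1]
opening: 0.0118
```

```bash
python3 - <<'E'
from h import *
need([.5943,.2204,.111],np.radians(-12))
E
```

```text
t 13.2 pos [0.5944 0.2214 0.1161] shift mm [ 5.1  0.9 -0.1] turn 0.024279397185466678 F [-1.0306  1.5413  0.0622] open 0.011767780815461265
```

>>> {"fn": "play_rows", "kwargs": {"moves": [[[0.001,0,0,0,-1],[0.001,0,0,0,-1],[0.001,0,0,0,-1],[0.001,0,0,0,-1],[0.001,0,0,0,-1],[0.001,0,0,0,-1],[0.001,0,0,0,-1],[0.001,0,0,0,-1],[0,0,0,0,-1],[0,0,0,0,-1]]]}}

```text
time: 14.2
tool_pos: [0.5943, 0.2214, 0.111]
tool_rot: [1.677, 1.562, -1.673]
contact_force: [-1.2, 0.7, -0.9]
opening: 0.012
```

```bash
python3 - <<'E'
from h import *
need([.5943,.2204,.111],np.radians(-12))
im=robot.read_camera("scene"); cv2.imwrite("pics/s9.png",cv2.resize(im[165:235,230:300,::-1],None,fx=8.5,fy=8.5,interpolation=cv2.INTER_CUBIC))
E
```

```text
t 14.2 pos [0.5943 0.2214 0.111 ] shift mm [ 0.   1.  -0.2] turn 0.03378722635170561 F [-1.2396  0.703  -0.917 ] open 0.01196469638329504
```

View pics/s9.png

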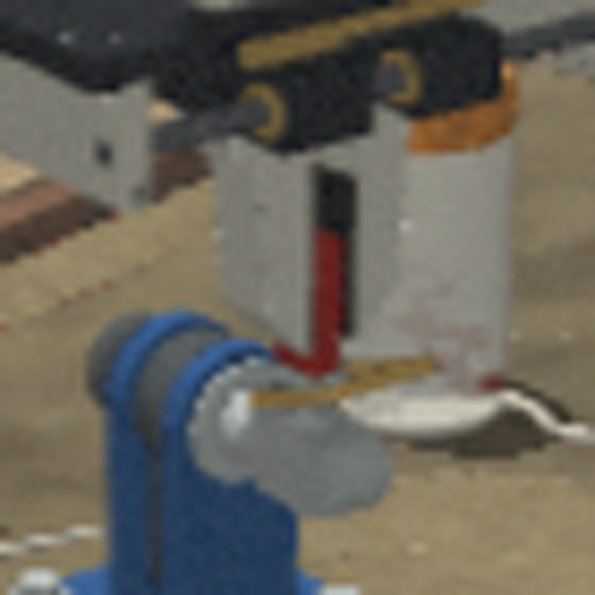

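>>> {"fn": "play_rows", "kwargs": {"moves": [[[0.001,0,0,0,-1],[0.001,0,0,0,-1],[0.001,0,0,0,-1],[0,0,0,0,-0.35],[0,0,0,0,-0.35],[0,0,0,0,-0.35],[0,0,0,0,-0.35],[0,0,0,0,-0.35],[0,0,0,0,-0.35],[0,0,0,0,-0.35]]]}}

```text
time: 15.25
tool_pos: [0.5949, 0.2205, 0.1102]
tool_rot: [1.839, 1.561, -1.511]
contact_force: [0.4, -0.7, -0.6]
opening: 0.0301
```

```bash
python3 - <<'E'
from h import *
need([.5943,.2204,.120],np.radians(-12))
im=robot.read_camera("scene"); cv2.imwrite("pics/s10.png",cv2.resize(im[165:235,230:300,::-1],None,fx=8.5,fy=8.5,interpolation=cv2.INTER_CUBIC))
E
```

```text
t 15.25 pos [0.5949 0.2205 0.1102] shift mm [-9.8  0.3  0.5] turn 0.02876433806554246 F [ 0.368  -0.7465 -0.6088] open 0.03007598452717155
```

View pics/s10.png

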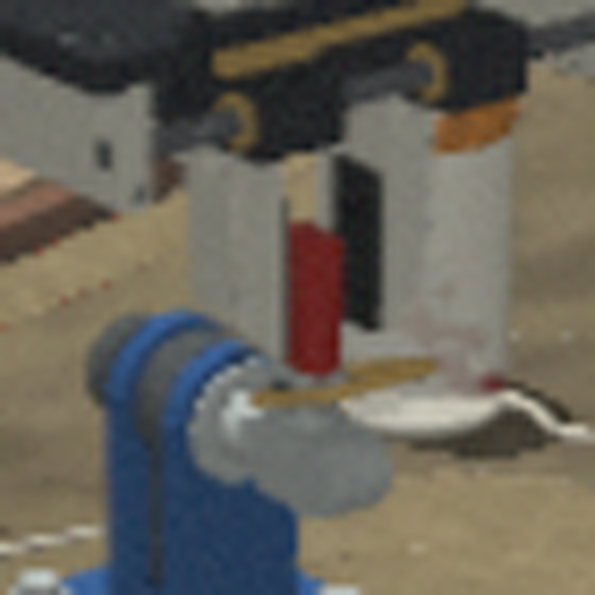

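>>> {"fn": "play_rows", "kwargs": {"moves": [[[-0.003,0,0,0,-0.35],[-0.004,0,0,0,-0.35],[-0.004,0,0.001,0,-0.35],[0,0,0.004,0,-0.35],[0,0,0.007,0,-0.35],[0,0,0.008,0,-0.35],[0,0,0.007,0,-0.35],[0,0,0.004,0,-0.35],[0,0,0.001,0,-0.35],[0,0,0,0,-0.35]]]}}

```text
time: 16.3
tool_pos: [0.5598, 0.2281, 0.1224]
tool_rot: [1.815, 1.561, -1.535]
contact_force: [0.3, 0.1, -0.7]
opening: 0.0301
```

```bash
python3 - <<'E'
from h import *
need([.5591,.2289,.105],np.radians(-12))
im=robot.read_camera("scene"); cv2.imwrite("pics/s11.png",cv2.resize(im[165:235,230:300,::-1],None,fx=8.5,fy=8.5,interpolation=cv2.INTER_CUBIC))
im=robot.read_camera("top"); cv2.imwrite("pics/t11.png",im[:,:,::-1])
E
```

```text
t 16.3 pos [0.5598 0.2281 0.1224] shift mm [17.4 -0.8  0.9] turn 0.06861625480013345 F [ 0.2695  0.1079 -0.707 ] open 0.030140969742942874
```

View pics/s11.png

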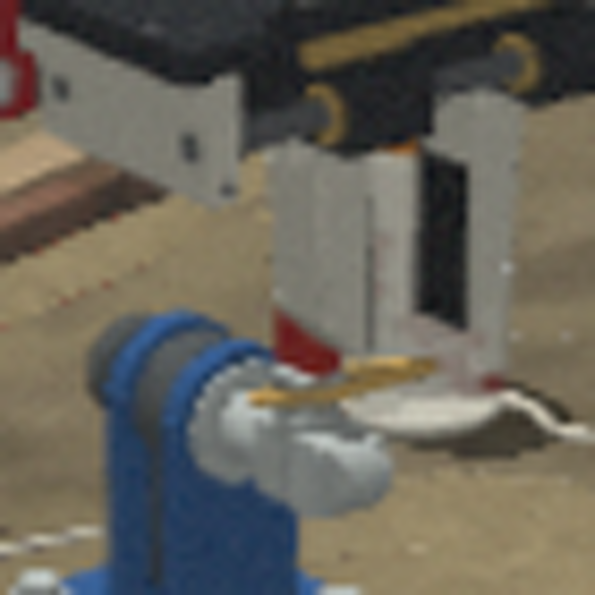

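>>> {"fn": "play_rows", "kwargs": {"moves": [[[0.003,-0.0008,0,0,-0.35],[0.003,0,0,0,-0.35],[0.003,0,0,0,-0.35],[0.003,0,0,0,-0.35],[0.002,0,0,0,-0.35],[0.002,0,0,0,-0.35],[0.002,0,0,0,-0.35],[0.002,0,0,0,-0.35],[0.002,0,0,0,-0.35],[0.002,0,0,0,-0.35]]]}}

```text
time: 17.4
tool_pos: [0.5612, 0.2285, 0.0962]
tool_rot: [1.883, 1.561, -1.467]
contact_force: [-0.6, 0.2, 1.4]
opening: 0.0298
```

```bash
python3 - <<'E'
from h import *
need([.5591,.2289,.105],np.radians(-12))
im=robot.read_camera("scene"); cv2.imwrite("pics/s12.png",cv2.resize(im[165:235,230:300,::-1],None,fx=8.5,fy=8.5,interpolation=cv2.INTER_CUBIC))
E
```

```text
t 17.4 pos [0.5612 0.2285 0.0962] shift mm [-8.8  0.1  2.1] turn 0.014647929943691906 F [-0.5872  0.1761  1.3997] open 0.0297586302510598
```

View pics/s12.png

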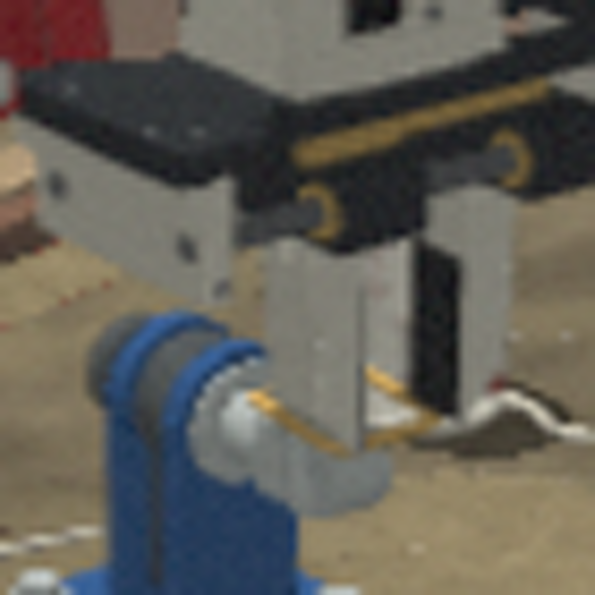

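>>> {"fn": "play_rows", "kwargs": {"moves": [[[0.0015,0,0,0,-0.35],[0.0015,0,0,0,-0.35],[0.0015,0,0,0,-0.35],[0.0015,0,-0.0005,0,-0.35],[0.0015,0,-0.0005,0,-0.35],[0.001,0,-0.001,0,-0.35],[0.001,0,-0.001,0,-0.35],[0.001,0,-0.001,0,-0.35],[0.001,0,-0.001,0,-0.35],[0,0,0,0,-0.35]]]}}

```text
time: 18.45
tool_pos: [0.5657, 0.2273, 0.0832]
tool_rot: [1.674, 1.561, -1.677]
contact_force: [-1.6, 0.0, 1.9]
opening: 0.0299
```

```bash
cat >> h.py <<'E'
def rel():
    s,R=st();P=np.array([.5943,.2214]);a=np.radians(-12);d=s["tool_pos"][:2]-P
    x=d@[np.cos(a),np.sin(a)];y=d@[-np.sin(a),np.cos(a)]
    print("front x %.1f y %.1f z %.1f  t %.2f F"%(x*1e3+9.5,y*1e3,s["tool_pos"][2]*1e3,s["time"]),s["contact_force"])
def snap(n):
    im=robot.read_camera("scene"); cv2.imwrite(f"pics/{n}.png",cv2.resize(im[165:235,230:300,::-1],None,fx=8.5,fy=8.5,interpolation=cv2.INTER_CUBIC))
E
python3 -c "
from h import *
rel();snap('s13')"
```

```text
front x -19.7 y -0.2 z 83.2  t 18.45 F [-1.5899  0.0098  1.9407]
```

View pics/s13.png

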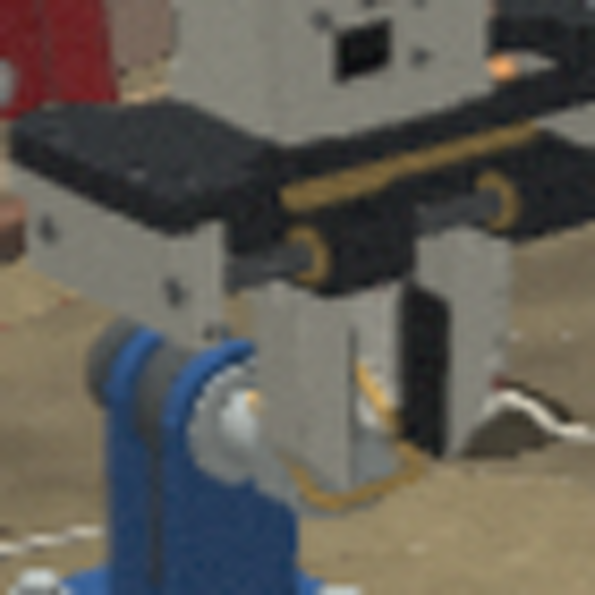

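>>> {"fn": "play_rows", "kwargs": {"moves": [[[0.0005,0,-0.001,0,-0.35],[0.0005,0,-0.001,0,-0.35],[0.0005,0,-0.001,0,-0.35],[0.0005,0,-0.001,0,-0.35],[0.0005,0,-0.001,0,-0.35],[0,0,-0.001,0,-0.35],[0,0,-0.001,0,-0.35],[0,0,-0.001,0,-0.35],[0,0,-0.001,0,-0.35],[0,0,0,0,-0.35]]]}}

```text
time: 19.5
tool_pos: [0.5661, 0.2272, 0.0828]
tool_rot: [0.671, 1.55, -2.678]
contact_force: [-3.1, 0.6, 2.7]
opening: 0.0296
```

```bash
python3 -c "
from h import *
rel();snap('s14')"
```

```text
front x -19.3 y -0.2 z 82.8  t 19.50 F [-3.0922  0.6404  2.6694]
```

View pics/s14.png

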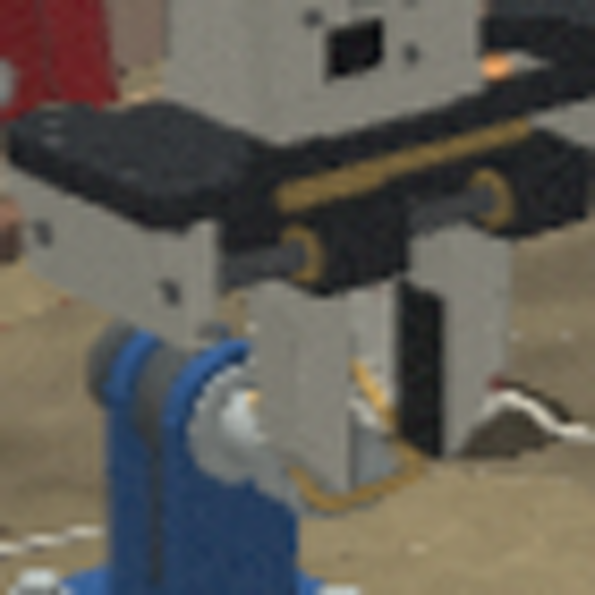

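>>> {"fn": "play_rows", "kwargs": {"moves": [[[0.001,0,-0.002,0,-0.35],[0.001,0,-0.002,0,-0.35],[0.001,0,-0.002,0,-0.35],[0.001,0,-0.002,0,-0.35],[0.001,0,-0.002,0,-0.35],[0.001,0,-0.002,0,-0.35],[0.001,0,-0.002,0,-0.35],[0.001,0,-0.002,0,-0.35],[0.001,0,-0.002,0,-0.35],[0.001,0,-0.002,0,-0.35]]]}}

```text
time: 20.55
tool_pos: [0.5738, 0.2256, 0.0733]
tool_rot: [0.398, 1.527, -2.949]
contact_force: [-0.6, 0.3, -0.3]
opening: 0.0297
```

```bash
python3 -c "
from h import *
rel();snap('s15')"
```

```text
front x -11.4 y -0.2 z 73.3  t 20.55 F [-0.6077  0.3456 -0.2676]
```

View pics/s15.png

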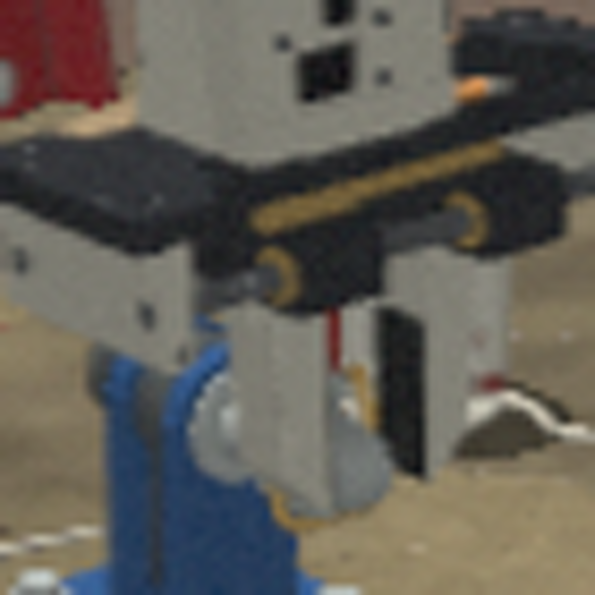

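>>> {"fn": "play_rows", "kwargs": {"moves": [[[-0.002,0,0.001,0,-0.35],[-0.003,0,0.002,0,-0.35],[-0.004,0,0.004,0,-0.35],[-0.003,0,0.006,0,-0.35],[-0.003,0,0.008,0,-0.35],[-0.004,0,0.01,0,-0.35],[-0.005,0,0.012,0,-0.35],[-0.005,0,0.012,0,-0.35],[-0.004,0,0.006,0,-0.35],[0,0,0,0,-0.35]]]}}

```text
time: 21.6
tool_pos: [0.5108, 0.2393, 0.1123]
tool_rot: [0.405, 1.53, -2.942]
contact_force: [0.4, 0.1, -0.3]
opening: 0.03
```

```bash
python3 -c "
from h import *
rel();snap('s16')"
```

```text
front x -75.9 y 0.1 z 112.3  t 21.60 F [ 0.4487  0.0926 -0.336 ]
```

View pics/s16.png

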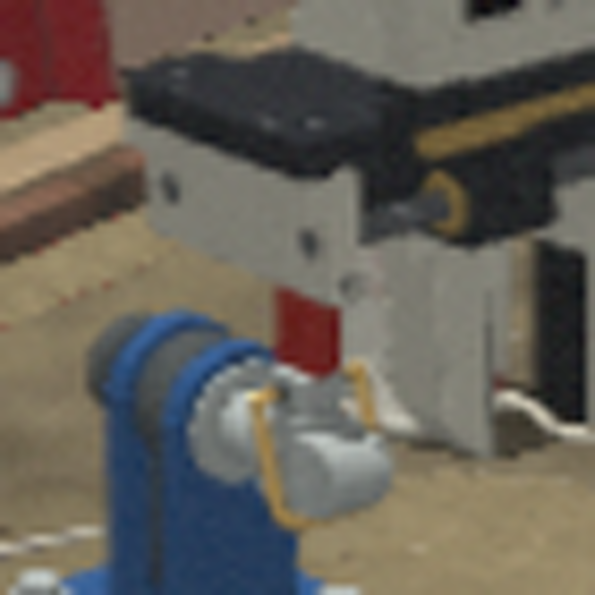

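>>> {"fn": "play_rows", "kwargs": {"moves": [[[-0.005,0,0.01,0,-0.35],[-0.01,0,0.015,0,-0.35],[-0.015,0,0.02,0,-0.35],[-0.015,0,0.02,0,-0.35],[-0.015,0,0.02,0,-0.35],[-0.015,0,0.01,0,-0.35],[-0.01,0,0,0,-0.35],[-0.005,0,0,0,-0.35],[0,0,0,0,-0.35],[0,0,0,0,-0.35]]]}}

```text
time: 22.65
tool_pos: [0.4177, 0.2592, 0.2082]
tool_rot: [0.414, 1.527, -2.936]
contact_force: [1.3, -0.8, -0.3]
opening: 0.03
```

```bash
python3 - <<'E'
from h import *
rel()
im=robot.read_camera("scene"); c=cv2.resize(im[180:230,240:290,::-1],None,fx=8,fy=8,interpolation=cv2.INTER_CUBIC)
a=np.radians(-12);M=np.array([[np.cos(a),-np.sin(a),0],[np.sin(a),np.cos(a),0],[0,0,1]])
outs=[c]
d=c.copy()
for th,col in((1.8,(255,0,255)),(1.6,(255,255,0)),(1.4,(0,0,255))):
    f=th-.436;o=np.array([.5943,.2214,.096])
    P=[o+M@np.array(q) for q in((0,.018,0),(-.036*np.cos(f),.018,-.036*np.sin(f)),(-.036*np.cos(f),-.018,-.036*np.sin(f)),(0,-.018,0))]
    cv2.polylines(d,[np.array([((proj("scene",p)-[240,180]+.5)*8-.5) for p in P]).astype(int)],False,col,1)
cv2.imwrite("pics/s17.png",np.hstack([c,d]))
im=robot.read_camera("top"); cv2.imwrite("pics/t17.png",cv2.resize(im[165:215,250:300,::-1],None,fx=10,fy=10,interpolation=cv2.INTER_CUBIC))
E
```

```text
front x -171.1 y 0.3 z 208.2  t 22.65 F [ 1.2635 -0.8331 -0.2507]
```

View pics/s17.png

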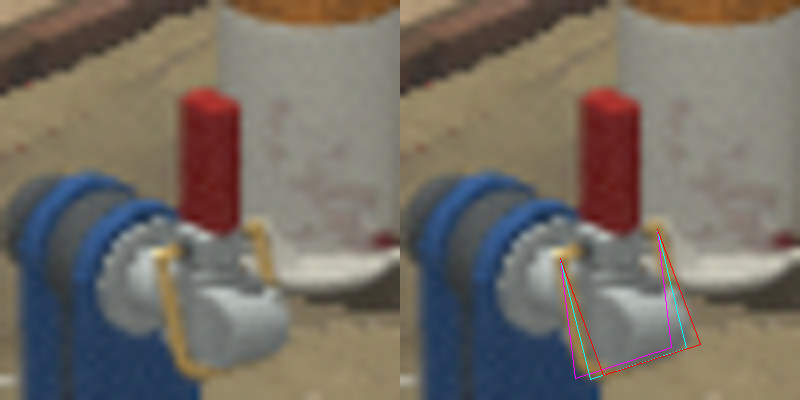

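View pics/t17.png

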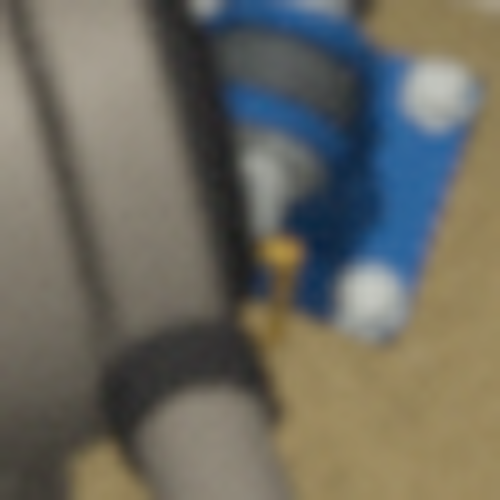

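>>> {"fn": "play_rows", "kwargs": {"moves": [[[0.005,0,-0.008,0,-0.35],[0.01,0,-0.014,0,-0.35],[0.012,0,-0.018,0,-0.35],[0.014,0,-0.018,0,-0.35],[0.014,0,-0.018,0,-0.35],[0.014,0,-0.016,0,-0.35],[0.012,0,-0.012,0,-0.35],[0.008,0,-0.006,0,-0.35],[0.004,0,-0.002,0,-0.35],[0,0,0,0,-0.35]]]}}

```text
time: 23.75
tool_pos: [0.5319, 0.2293, 0.0947]
tool_rot: [0.446, 1.517, -2.907]
contact_force: [-0.1, 0.6, 0.3]
opening: 0.0301
```

```bash
python3 -c "
from h import *
rel();need([.58,.22,.1],np.radians(-12))"
```

```text
front x -53.2 y -5.2 z 94.7  t 23.75 F [-0.0854  0.6346  0.3285]
t 23.75 pos [0.5319 0.2293 0.0947] shift mm [ -7.7  -0.9 -48.7] turn -0.16046704381881227 F [-0.0854  0.6346  0.3285] open 0.030123350974644022
```

>>> {"fn": "play_rows", "kwargs": {"moves": [[[0.002,-0.002,0,0,-0.35],[0.003,-0.002,-0.003,0,-0.35],[0.003,-0.001,-0.006,0,-0.35],[0.002,0,-0.006,0,-0.35],[0.002,0,-0.006,0,-0.35],[0.001,0,-0.004,0,-0.35],[0,0,-0.002,0,-0.35],[0,0,0,0,-0.35],[0,0,0,0,-0.35],[0,0,0,0,-0.35]]]}}

```text
time: 24.75
tool_pos: [0.5612, 0.2292, 0.0815]
tool_rot: [0.44, 1.521, -2.912]
contact_force: [0.3, 0.3, -0.7]
opening: 0.0299
```

```bash
python3 -c "
from h import *
rel();snap('s18')"
```

```text
front x -24.5 y 0.8 z 81.5  t 24.75 F [ 0.2726  0.2831 -0.6763]
```

View pics/s18.png

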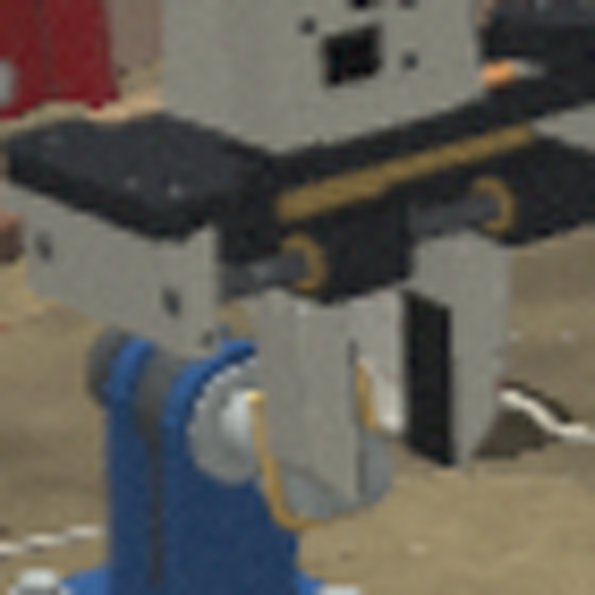

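>>> {"fn": "play_rows", "kwargs": {"moves": [[[0,0.0008,-0.001,0,-0.35],[0,0,-0.002,0,-0.35],[0,0,-0.002,0,-0.35],[0,0,-0.002,0,-0.35],[0,0,-0.002,0,-0.35],[0,0,-0.002,0,-0.35],[0,0,-0.002,0,-0.35],[0,0,-0.002,0,-0.35],[0,0,-0.001,0,-0.35],[0,0,-0.001,0,-0.35]]]}}

```text
time: 25.8
tool_pos: [0.5782, 0.2249, 0.0807]
tool_rot: [0.43, 1.519, -2.921]
contact_force: [-1.6, -0.3, -0.8]
opening: 0.0297
```

```bash
python3 -c "
from h import *
rel();snap('s19')"
```

```text
front x -7.0 y 0.1 z 80.7  t 25.80 F [-1.5826 -0.2587 -0.8457]
```

View pics/s19.png

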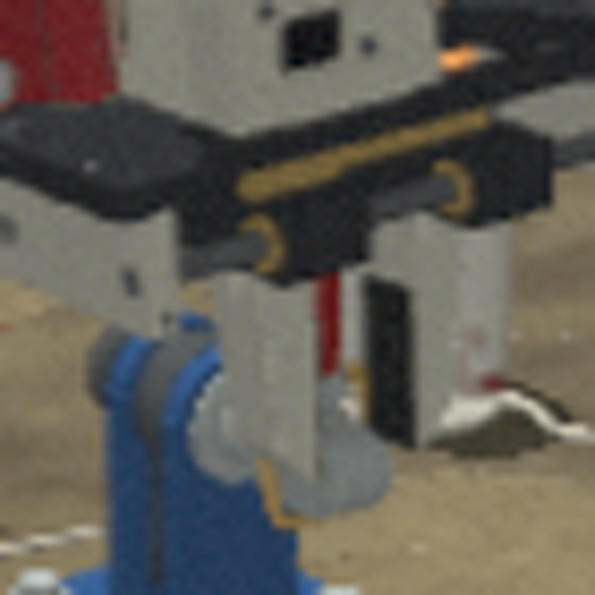

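>>> {"fn": "play_rows", "kwargs": {"moves": [[[0,0,-0.0015,0,-0.35],[0,0,-0.0015,0,-0.35],[0,0,-0.0015,0,-0.35],[0,0,-0.0015,0,-0.35],[0,0,-0.0015,0,-0.35],[0,0,-0.0015,0,-0.35],[0,0,-0.0015,0,-0.35],[0,0,-0.0015,0,-0.35],[0,0,-0.0015,0,-0.35],[0,0,-0.0015,0,-0.35]]]}}

```text
time: 26.85
tool_pos: [0.5799, 0.2246, 0.0803]
tool_rot: [0.341, 1.49, -3.008]
contact_force: [-7.1, 0.9, 4.3]
opening: 0.0299
```

```bash
python3 -c "
from h import *
rel();snap('s20')"
```

```text
front x -5.3 y 0.1 z 80.3  t 26.85 F [-7.1483  0.8789  4.3259]
```

View pics/s20.png

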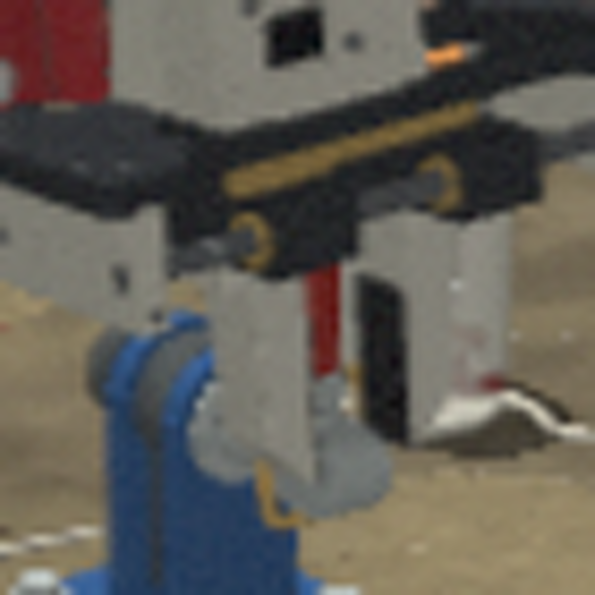

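>>> {"fn": "play_rows", "kwargs": {"moves": [[[0,0,0.002,0,-0.35],[0,0,0.004,0,-0.35],[-0.002,0,0.008,0,-0.35],[-0.004,0,0.012,0,-0.35],[-0.008,0,0.014,0,-0.35],[-0.01,0,0.016,0,-0.35],[-0.012,0,0.016,0,-0.35],[-0.012,0,0.016,0,-0.35],[-0.008,0,0.01,0,-0.35],[0,0,0,0,-0.35]]]}}

```text
time: 27.9
tool_pos: [0.4814, 0.247, 0.1499]
tool_rot: [0.342, 1.496, -3.006]
contact_force: [-0.2, -0.0, -0.4]
opening: 0.0296
```

>>> {"fn": "play_rows", "kwargs": {"moves": [[[-0.01,0.01,0,0,-0.35],[-0.01,0.03,0,0,-0.35],[0,0.04,0,0,-0.35],[0,0.04,0,0,-0.35],[0,0.04,0,0,-0.35],[0,0.03,0,0,-0.35],[0,0.02,0,0,-0.35],[0,0.01,0,0,-0.35],[0,0,0,0,-0.35],[0,0,0,0,-0.35]]]}}

```text
time: 28.9
tool_pos: [0.4385, 0.0189, 0.1782]
tool_rot: [0.377, 1.499, -2.973]
contact_force: [-0.7, -0.1, 0.4]
opening: 0.0298
```

```bash
python3 - <<'E'
from h import *
rel()
im=robot.read_camera("scene"); c=cv2.resize(im[180:230,240:290,::-1],None,fx=8,fy=8,interpolation=cv2.INTER_CUBIC)
im=robot.read_camera("top"); t=cv2.resize(im[165:215,250:300,::-1],None,fx=8,fy=8,interpolation=cv2.INTER_CUBIC)
a=np.radians(-12);M=np.array([[np.cos(a),-np.sin(a),0],[np.sin(a),np.cos(a),0],[0,0,1]])
d=c.copy()
for th,col in((1.8,(255,0,255)),(1.6,(255,255,0))):
    f=th-.436;o=np.array([.5943,.2214,.096])
    P=[o+M@np.array(q) for q in((0,.018,0),(-.036*np.cos(f),.018,-.036*np.sin(f)),(-.036*np.cos(f),-.018,-.036*np.sin(f)),(0,-.018,0))]
    cv2.polylines(d,[np.array([((proj("scene",p)-[240,180]+.5)*8-.5) for p in P]).astype(int)],False,col,1)
cv2.imwrite("pics/s21.png",cv2.resize(np.hstack([c,t]),(800,400)))
cv2.imwrite("pics/s21b.png",d)
E
```

```text
front x -100.7 y -230.5 z 178.2  t 28.90 F [-0.6969 -0.0525  0.4069]
```

View pics/s21.png

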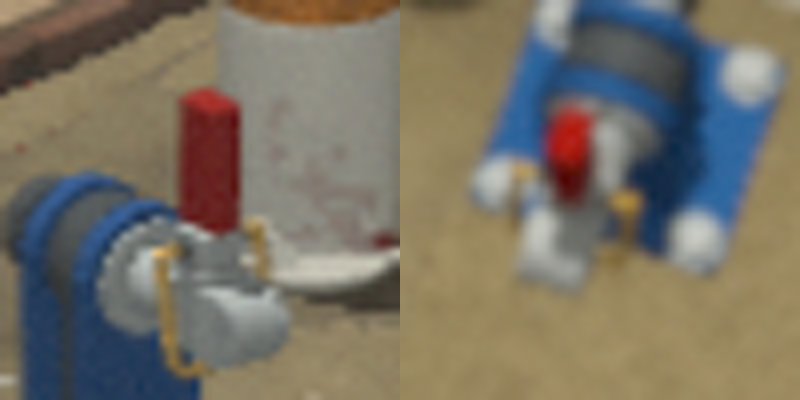

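View pics/s21b.png

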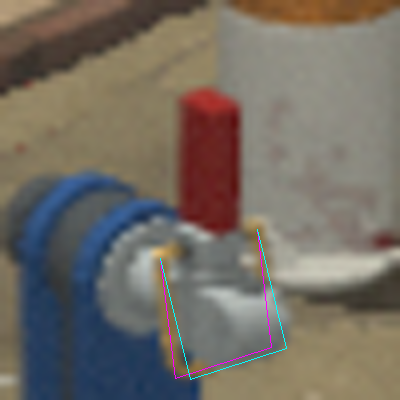

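```bash
python3 -c "
from cell import robot
print(robot.hand_in())"
```

```text
the job is handed in; nothing more can be done
None
```

The linch pin is locked in the larger blue hitch and I have handed the job in at about 29 s; no verdict is reported. I took the pin from its block and lowered it into the cross hole, which I had located by eye in both cameras. I seated the shoulder with the loop open, then swung the loop over the shaft end with the fingers astride.

**Seating:** The tool stopped at 111 mm, exactly the expected height for the shoulder on the shaft top. A further light press and the released pin standing upright agreed with that. The tool readings I took after each move stayed below about 9 N, well under the 50 N limit.

**Loop:** After the first push the picture put the loop at only about 1.65 rad, too close to the 1.6 limit. I pushed again until it stopped at about 7 N in the push direction. The last picture matches the 1.8 rad stop, with the bar under the shaft and the arm well clear.

**What disagreed or went unchecked:**
- The two cameras differed by about 5 mm on the hole position. I explained this by scene-camera depth error, and the pin went in first time.
- The tool picked up a few degrees of tilt while pushing the loop.
- On the first push the gripper dropped lower than planned, so its body may have come close to the top of the tab. No notable force showed.
- I did not measure the bystanders again, but no path came near them.

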